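# Scan the job label, then bring the staking tool down

## Task

Take the scanner wand from its cradle and read the label on the easel with the wheel emblem (not the fan-emblem one): point the wand squarely at the middle of that label with its nose about 80 mm away, and hold it still there for a full second. Lay the wand back in its cradle as it lay and let go; after that push the press lever all the way down, so the staking tool comes down over the balance wheel, and leave it down. Leave the wheel on the anvil and the other things where they lie.

Things in the scene. Friction and masses are not known exactly. Their poses are not given: they have to be found in the camera images.
- wand: Scanner wand, about 0.27 kg: black straight handle 130 x 28 x 28 mm with a grey head bent 40 degrees downward at its front end. Origin: centre of the handle (a good place to grip, across y, with the cradle's saddles 29 mm to either side). x along the handle to the head, z up as it lies in the cradle.
- wand_head: The wand's grey head, 55 x 44 x 34 mm, rigid with the handle. Origin on the handle's axis 75 mm ahead of the handle's centre; its x is the direction of the scanning beam (handle's x pitched 40 degrees down).
- wand_nose (a point): Centre of the glass window at the front of the head: 45 mm along the head's x, i.e. 109.5 mm ahead of and 29 mm below the handle's centre in the wand's frame.
- scan_spot (a point): Point in the air on the beam, 80 mm ahead of the wand's nose (125 mm along the head's x): where the label should be. In the wand's frame 170.8 mm ahead of and 80.3 mm below the handle's centre.
- cradle: Fixed dark wooden cradle: base 150 x 90 x 12 mm, origin under its centre. Two saddles 35 mm in front of and behind the centre along its x, each 12 mm thick, with a flat seat at 71 mm height between prongs 35 mm apart that flare open from 87 mm to 102 mm height. The wand lies in it along x, head to +x.
- cradle_seat (a point): Where the centre of the handle lies when the wand is in the cradle: 85 mm above the cradle's origin.
- wheel_label: The label to read: paper with bars on a brass plate 60 x 80 mm, 6 mm thick, on a fixed low grey easel, with a 44 mm brass wheel emblem (ring with crossed spokes) standing on the plate's upper edge. Origin: centre of the label's face, 68 mm above the bench; z is the outward normal of the face, 40 degrees above level; x points up the slope, y along the 80 mm width.
- tail_label: The other label, on a like easel, with a fan emblem of three brass fingers on its upper edge. Same sizes and axes. Not to be read.
- stake_lever (a joint): Hinge of the press lever: 0 fully raised (40 degrees above level), 0.70 rad fully down (level). Stiff hinge (about 5 N at the bar), stays where it is left. The brass staking tool goes down with it and stops 2 mm above the wheel's hub.
- lever_bar (a point): Middle of the dark wooden cross bar at the free end of the lever: a level bar 26 mm thick and 96 mm long, 180 mm from the hinge axis. Raised it is 316 mm above the bench, down 200 mm.
- lever_pivot (a point): Centre of the lever's hinge, 200 mm above the bench on top of the press column; the hinge axis is level and parallel to the cross bar.
- press: Fixed grey iron hand-lever staking press: base 240 x 140 x 30 mm, origin under its centre, column at its +x end, total height 225 mm without the lever. The lever points to its -x. Anvil 84 mm across, top at 65 mm, over the origin.
- balance_wheel: Nickel balance wheel, 94 mm across, rim 10 mm thick, hub 18 mm high, lying loose on the anvil. Origin: centre of its underside.
- drive_pulley: Bystander: pewter drive pulley, 90 mm across, 36 mm high, lying flat. Origin: centre of its underside.
- bird_tail: Bystander: green enamelled bird tail, a flat fan about 100 x 80 mm and 6 mm thick, lying flat; origin on its underside near its middle.
- spool_form: Bystander: boxwood spool form, 60 mm across, 68 mm high, standing. Origin: centre of its underside.
There are look-alikes about, which are no part of the job. Of the things like the wand, leave any that is pink; of the rest the smaller one is meant.

How it is judged:
By the outcome, as a careful person would: the job done as asked, in the order asked, and still so for the second after the job is handed in, with the robot touching nothing.
It also fails if it takes over 64 s, if anything falls off the work surface, if the arm or the gripper's body presses on something with over 40 N, if the wrist force passes 120 N, or if a joint passes its speed limit or range.

## Robot

A 6-joint arm with a two-finger parallel gripper is mounted at the origin on the work surface. World frame = base frame: x ahead of the robot, y to its left, z up, the work surface at z = 0. Lengths are in m, angles in degrees, forces in N, time in s.
With the tool pointing down it reaches from about 0.3 to 0.875 m from the base axis. Payload 6.4 kg.
Tool frame: the origin (TCP) lies at the very end of the fingers, on their centre line; the grasp point (between the pads) lies 19 mm behind it; z points along the fingers, y is the line along which they close (so a half turn about z gives the same grasp; the last joint's range is limited). The gripper opens to 88 mm and grips with 3 to 60 N. Pads are 18 mm wide; open, the fingers measure 123 mm over their backs; the gripper's body (75 mm by 187 mm) begins 45 mm behind the grasp point.
Start: joints at [51.835, 10.359, 92.074, -0, 77.567, -11.82], TCP at [0.255, 0.515, 0.239] pointing down, gripper open.
Joint ranges: [-171.53, 171.53], [-51.25, 118.39], [17.06, 147.69], [-65.23, 245.23], [0, 150.52], [-178.68, 178.68]. Speed limits (degrees/s): [147.25, 147.25, 172.46, 180, 180, 180].

## Interface

Orientations are given as a 3x3 rotation matrix whose columns are the frame's x, y, z axes.
In Python, from station import bot gives the robot as it stands.
- The arm moves only by the tool apply_moves, never from a script. Its argument "steps" is a list that holds one entry, the list of rows, each a list of 5 numbers: the finger opening in cm, from 0 to 8.81, then the shift along the tool's x, y, z in cm, then the turn about the tool's z in rad. A call has 1 to 12 rows; each row is the pose to reach, as a shift and turn from the pose commanded when the call began, along the tool's axes at that moment; what a row does not reach only later rows make up. A row lasts 1/8 s, in which the tool goes at most 62.5 mm and 10.7 degrees, less where a joint would pass 70% of its speed; a pose out of reach is approached as far as the arm can. A call with a gripper value outside its range is refused whole. The fingers move at their own pace and stop on an object; "grip_force" is the grip in N (left out, the last holds). Time passes only in rows, so rows that repeat a pose let the fingers close. It gives the time, the measured TCP pose, the force, the opening and the grip force at its end, in the units of the state.
- bot.sense(): the state, without advancing time (a new reading comes with each control period).
- bot.read_camera(name): name is "scene" or "side" or "wrist"; returns (picture, depth): 400x640x3 uint8, red, green, blue; 400x640 float32, m along the optical axis (not along the pixel's ray), 0 where there is no reading.
- bot.get_calibration(name): a dict with "fx", "fy", "cx", "cy" (pixels), "k1" (the pictures are not rectified: a ray, as slopes to the right and down, at radius r is drawn at 1 + k1 r^2 times it, then the intrinsics apply), "world_from_camera" (4x4, takes a point from camera to world coordinates); the wrist camera has in their place "hand_eye" (4x4, takes a point from camera to tool coordinates, whose origin is the TCP and whose axes are the flange's). Camera axes: x right, y down, z forward; pixel columns grow to the right and rows downward; lengths in m; the calibration is good to about 2 mm. A picture is of the moment at which its call begins: read the wrist's pose just before it. get_calibration takes no time and is no camera call.
- bot.finish_job(): hands the job in; it is judged then, once.
The state is a dict: "t": time; "joint_positions": joint angles; "joint_vel": joint speeds; "effort": joint torques, N m; "ee_pos": TCP position; "tcp_rot": TCP orientation; "force": force on the tool from outside, world axes, zero at the start; "moment": the same for the moment, N m; "gripper_width": finger opening in m; "grasp_force": force on a finger pad.
Only numpy, scipy, OpenCV 4.12 (cv2) and the standard library are available. Lean on these libraries where they do the work, as an engineer would, in place of code of your own. Each camera call takes 0.05 s, during which the arm holds its last target. There are 200 camera calls.

## Working session

There is one attempt and no reset: what is moved stays moved. The work goes in short steps, Python scripts to look and compute and a tool call to move; the robot and the scene stay as the last step left them, time stands still between calls to the robot, and variables do not carry over. Pictures are saved under pics/ and viewed, at most 10 in all, crops included, and the job is handed in when it is done.

Besides the shell and the picture viewer there is one more tool, called as a command line: name --argument value ..., lists and objects as JSON in quotes. apply_moves: Moves the arm, as the interface text tells. Its arguments: {"type":"object","properties":{"steps":{"type":"array","items":{"type":"array","items":{"type":"array","items":{"type":"number"}}}},"grip_force":{"type":"number"}},"required":["steps"]}

```bash
ls; mkdir -p pics; cat > h.py <<'E'
import numpy as np, cv2, json
from station import bot
def grab(n):
    s=bot.sense(); im,d=bot.read_camera(n); c=bot.get_calibration(n)
    if n=='wrist':
        T=np.eye(4); T[:3,:3]=np.array(s['tcp_rot']).reshape(3,3); T[:3,3]=s['ee_pos']; W=T@np.array(c['hand_eye'])
    else: W=np.array(c['world_from_camera'])
    return im,d,c,W
def cloud(d,c,W):
    v,u=np.mgrid[:d.shape[0],:d.shape[1]]
    K=np.array([[c['fx'],0,c['cx']],[0,c['fy'],c['cy']],[0,0,1.]])
    p=cv2.undistortPoints(np.stack([u,v],-1).reshape(-1,1,2).astype(np.float64),K,np.array([c['k1'],0,0,0.])).reshape(*d.shape,2)
    P=np.concatenate([p*d[...,None],d[...,None]],-1)
    P=P@W[:3,:3].T+W[:3,3]; P[d<=0]=np.nan
    return P
E
python3 - <<'E'
from h import *
for n in ['scene','side','wrist']:
    im,d,c,W=grab(n); P=cloud(d,c,W); np.savez(f'{n}.npz',im=im,P=P)
    cv2.imwrite(f'pics/{n}0.png',im[...,::-1]); print(n,W.round(3).tolist(),c['fx'])
print(bot.sense())
E
```

```text
pics
scene [[-0.404, 0.709, -0.578, 1.293], [0.915, 0.301, -0.269, 0.493], [-0.017, -0.637, -0.77, 1.291], [0.0, 0.0, 0.0, 1.0]] 456.33904601404214
side [[-0.972, -0.186, 0.142, 0.241], [-0.234, 0.722, -0.651, 1.183], [0.019, -0.666, -0.745, 1.466], [0.0, 0.0, 0.0, 1.0]] 497.2271939054172
wrist [[0.443, 0.856, 0.266, 0.187], [0.897, -0.423, -0.133, 0.549], [-0.002, 0.297, -0.955, 0.384], [0.0, 0.0, 0.0, 1.0]] 342.7023078335047
{'t': 0.15, 'joint_positions': array([ 5.18372784e+01,  1.03924228e+01,  9.21146450e+01,  7.50505247e-04,
        7.75654310e+01, -1.18218186e+01]), 'joint_vel': array([ 0.02007266, -0.10677335, -0.25125727,  0.05078657, -0.00561263,
       -0.09024802]), 'effort': array([-2.65928675e-04, -4.34230077e+01, -3.42172229e+01,  7.02127581e-02,
        3.57458275e-02, -7.28559485e-05]), 'ee_pos': array([0.25489751, 0.51500409, 0.23804656]), 'tcp_rot': array([[-8.96168534e-01,  4.43713119e-01, -7.91907148e-04],
       [ 4.43713742e-01,  8.96168032e-01, -9.86981166e-04],
       [ 2.71745379e-04, -1.23588155e-03, -9.99999199e-01]]), 'force': array([-0.45085595,  0.13735742, -0.43451402]), 'moment': array([-0.00549256,  0.00805154,  0.0003252 ]), 'grasp_force': 0.0, 'gripper_width': 0.08810263359034963}
```

View pics/scene0.png

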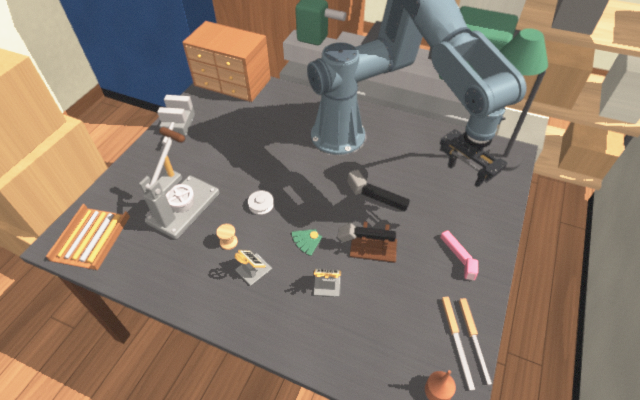

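View pics/side0.png

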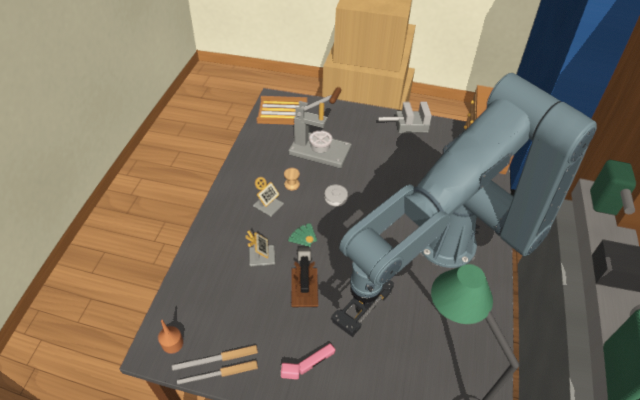

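The candidates for the wand, in scene pixels, are a black wand in the cradle (375,234), a larger black wand lying free (385,193) and a pink one (460,255). By description it is the cradle one. The labels are the wheel emblem at scene (250,262) / side (268,190) and the fan at scene (327,282) / side (260,245). I'll check both choices in one crop.

```bash
python3 - <<'E'
from h import *
a=np.load('scene.npz');b=np.load('side.npz')
c1=cv2.resize(a['im'][160:310,220:420],None,fx=4,fy=4,interpolation=cv2.INTER_CUBIC)[:, :]
c1=cv2.resize(c1,(800,600)); c2=b['im'][165:315,230:350]; c2=cv2.resize(c2,(400,500),interpolation=cv2.INTER_CUBIC)
c1=cv2.resize(c1,(400,300)); o=np.zeros((500,800,3),np.uint8); o[:300,:400]=c1;o[:,400:]=c2
cv2.imwrite('pics/crop1.png',o[...,::-1])
for n,z,pts in [('scene',a,dict(wand=(375,234),big=(385,193),wl=(250,265),fan=(327,278),bar=(172,133),wheel=(180,196),tail=(307,240),spool=(227,236),pull=(260,202),pink=(460,255),cradle=(385,252),col=(160,187))),('side',b,dict(wand=(304,275),wl=(268,194),fan=(262,244),bar=(335,96),wheel=(320,142)))]:
    for k,(u,v) in pts.items(): print(n,k,np.nanmedian(z['P'][v-1:v+2,u-1:u+2].reshape(-1,3),0).round(3))
# black handle points around the cradle wand: z 0.08-0.11
for n,z in (('scene',a),('side',b)):
    P=z['P']; im=z['im'].astype(int)
    r=np.nanmedian(a['P'][233:236,374:377].reshape(-1,3),0)
    m=(np.linalg.norm(P[...,:2]-r[:2],axis=-1)<.13)&(abs(P[...,2]-.1)<.006)&(im.max(-1)<60)
    q=P[m]; xy=q[:,:2].astype(np.float32); rect=cv2.minAreaRect(xy); print(n,len(q),rect,np.median(q[:,2]))
E
```

```text
scene wand [0.471 0.317 0.099]
scene big [0.255 0.285 0.043]
scene wl [ 0.712 -0.004  0.064]
scene fan [0.66  0.234 0.065]
scene bar [ 0.517 -0.349  0.327]
scene wheel [ 0.574 -0.354  0.079]
scene tail [0.522 0.101 0.007]
scene spool [ 0.647 -0.124  0.069]
scene pull [ 0.459 -0.11   0.035]
scene pink [0.397 0.582 0.032]
scene cradle [0.481 0.359 0.026]
scene col [ 0.639 -0.35   0.2  ]
side wand [0.46  0.325 0.101]
side wl [ 0.688 -0.013  0.071]
side fan [0.639 0.216 0.067]
side bar [ 0.509 -0.336  0.327]
side wheel [ 0.566 -0.355  0.065]
scene 212 ((0.4664895236492157, 0.31406739354133606), (0.028843723237514496, 0.12221666425466537), 14.455476760864258) 0.09883202854608908
side 226 ((0.46302530169487, 0.31482142210006714), (0.026135148480534554, 0.12594576179981232), 14.663167953491211) 0.09960806717523008
```

View pics/crop1.png

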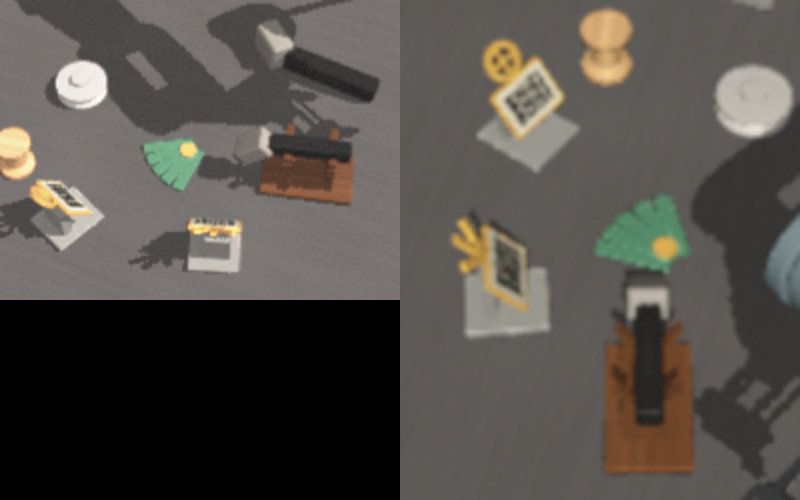

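The cradle wand is the small black one. The wheel-emblem label is at side (268,194), with its ring and spokes clear at upper left. Next I fit the label plane and the press direction.

```bash
python3 - <<'E'
from h import *
a=np.load('scene.npz');b=np.load('side.npz')
for n,z,(u0,u1,v0,v1) in (('side',b,(255,282,182,208)),('scene',a,(236,266,250,275))):
    P=z['P'][v0:v1,u0:u1].reshape(-1,3); P=P[(P[:,2]>.045)&(P[:,2]<.1)]
    best=None; rng=np.random.default_rng(0)
    for _ in range(800):
        q=P[rng.choice(len(P),3,False)]; nn=np.cross(q[1]-q[0],q[2]-q[0]); 
        if np.linalg.norm(nn)<1e-6: continue
        nn/=np.linalg.norm(nn); nn*=np.sign(nn[2]); 
        if abs(nn[2]-.643)>.2: continue
        m=abs((P-q[0])@nn)<.003
        if best is None or m.sum()>best.sum(): best=m
    Q=P[best]; c=Q.mean(0); nn=np.linalg.svd(Q-c)[2][2]; nn*=np.sign(nn[2])
    az=np.arctan2(nn[1],nn[0]); print(n,len(Q),c.round(4),nn.round(3),np.degrees(az),np.degrees(np.arcsin(nn[2])))
    y=np.array([-np.sin(az),np.cos(az),0]); x=np.cross(y,nn)
    r=cv2.minAreaRect(np.stack([(Q-c)@x,(Q-c)@y],1).astype(np.float32)); print(r)
# bar
P=np.concatenate([a['P'][115:150,155:192].reshape(-1,3),b['P'][80:112,322:348].reshape(-1,3)]); im=np.concatenate([a['im'][115:150,155:192].reshape(-1,3),b['im'][80:112,322:348].reshape(-1,3)]).astype(int)
m=(P[:,2]>.29)&(P[:,2]<.35)&(im[:,0]<130)&(im[:,0]>im[:,2]+15); Q=P[m]; print('bar',len(Q),Q.mean(0),cv2.minAreaRect(Q[:,:2].astype(np.float32)),Q.min(0),Q.max(0))
# wheel rim: z .07-.08
for n,z in (('scene',a),('side',b)):
    P=z['P'].reshape(-1,3); m=(np.hypot(P[:,0]-.57,P[:,1]+.355)<.14)&(abs(P[:,2]-.03)<.004); print(n,'base',m.sum(),cv2.minAreaRect(P[m][:,:2].astype(np.float32)))
    m=(np.hypot(P[:,0]-.57,P[:,1]+.355)<.07)&(abs(P[:,2]-.075)<.004); print('wheel',m.sum(),cv2.minEnclosingCircle(P[m][:,:2].astype(np.float32)))
E
```

```text
side 165 [ 0.6918 -0.0137  0.0706] [-0.691  0.245  0.68 ] 160.508339765675 42.83367053604383
((-0.0041628070175647736, -0.0015875771641731262), (0.08549650758504868, 0.07301507145166397), 88.28590393066406)
scene 203 [ 0.6939 -0.0094  0.0753] [-0.688  0.294  0.663] 156.90769370287256 41.54618136064179
((0.0010733306407928467, 0.0022781826555728912), (0.07072868943214417, 0.0810818076133728), 0.3142980933189392)
bar 202 [ 0.51742203 -0.34976459  0.32075302] ((0.5141134858131409, -0.3543764650821686), (0.09663954377174377, 0.02556685544550419), 83.43753051757812) [ 0.50039068 -0.40329531  0.30472952] [ 0.53188731 -0.30682608  0.33519584]
scene base 887 ((0.5706746578216553, -0.3605138957500458), (0.14265206456184387, 0.24096865952014923), 82.74168395996094)
wheel 232 ((0.5791316032409668, -0.35906532406806946), 0.060709092766046524)
side base 523 ((0.5684897899627686, -0.3629652261734009), (0.14551286399364471, 0.23840132355690002), 83.119873046875)
wheel 141 ((0.5799260139465332, -0.3615158796310425), 0.059615861624479294)
```

The wheel label is at about (0.693,-0.011,0.068) with its normal at azimuth ~158.5°. The wand is at (0.465,0.314), heading -75.5°. I'll move over the cradle with the tool turned by +0.86 rad.

apply_moves --steps '[[[8.8,-9,-3,0,0.18],[8.8,-15,-5,0,0.36],[8.8,-21,-7,0,0.54],[8.8,-26,-8.5,0,0.72],[8.8,-27.7,-8.7,0,0.86],[8.8,-27.7,-8.7,0,0.86],[8.8,-27.7,-8.7,0,0.86],[8.8,-27.7,-8.7,0,0.86]]]'

```text
t: 1.15
ee_pos: [0.4637, 0.3153, 0.2386]
tcp_rot: [[-0.251, 0.968, -0.0], [0.968, 0.251, 0.0], [0.0, -0.0, -1.0]]
force: [-0.2, -0.5, -0.6]
gripper_width: 0.0879
grasp_force: 0.0
```

```bash
python3 - <<'E'
from h import *
im,d,c,W=grab('wrist'); P=cloud(d,c,W); np.savez('wrist1.npz',im=im,P=P); cv2.imwrite('pics/wrist1.png',im[...,::-1])
s=bot.sense(); R=np.array(s['tcp_rot']); p=np.array(s['ee_pos']); print(s['t'],p,R.round(4).tolist(),np.degrees(np.arctan2(R[1,0],R[0,0])))
q=P.reshape(-1,3); i=im.reshape(-1,3).astype(int)
m=(abs(q[:,0]-.465)<.09)&(abs(q[:,1]-.314)<.12)&(abs(q[:,2]-.0985)<.006)&(i.max(1)<70)
q=q[m]; r=cv2.minAreaRect(q[:,:2].astype(np.float32)); print(m.sum(),r,np.median(q[:,2]))
e=np.linalg.svd(q[:,:2]-q[:,:2].mean(0))[2][0]; print('az',np.degrees(np.arctan2(e[1],e[0])),q.mean(0))
E
```

```text
1.2 [0.46376877 0.31538091 0.23867083] [[-0.2508, 0.968, -0.0003], [0.968, 0.2508, 0.0001], [0.0001, -0.0003, -1.0]] 104.52680960652958
4506 ((0.4642934501171112, 0.31386256217956543), (0.02774656005203724, 0.1289713829755783), 15.349493980407715) 0.0994229192487325
az -75.03828389195819 [0.46329328 0.31849093 0.09928101]
```

View pics/wrist1.png

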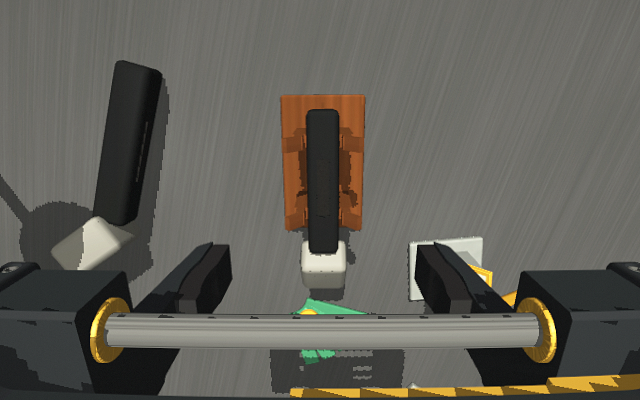

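The wrist view shows the wand lying straight in the cradle, its centre at about (322,180), lined up with the fingers. I'll descend.

apply_moves --steps '[[[8.8,-0.15,0,4,0],[8.8,-0.15,0,9,0],[8.8,-0.15,0,13,0],[8.8,-0.15,0,15.5,0],[8.8,-0.15,0,17.2,0],[8.8,-0.15,0,17.2,0],[8.8,-0.15,0,17.2,0]]]'

```text
t: 2.08
ee_pos: [0.4659, 0.3135, 0.0679]
tcp_rot: [[-0.249, 0.969, 0.002], [0.969, 0.249, 0.001], [0.0, 0.002, -1.0]]
force: [-0.6, 0.1, 0.3]
gripper_width: 0.0878
grasp_force: 0.0
```

apply_moves --steps '[[[1,0,0,0,0],[1,0,0,0,0],[1,0,0,0,0],[1,0,0,0,0],[1,0,0,0,0],[1,0,0,0,0],[1,0,0,0,0],[1,0,0,0,0]]]' --grip_force 45

```text
t: 3.08
ee_pos: [0.4651, 0.3129, 0.0667]
tcp_rot: [[-0.248, 0.969, -0.0], [0.969, 0.248, -0.0], [-0.0, -0.0, -1.0]]
force: [-0.3, 0.1, -0.3]
gripper_width: 0.0275
grasp_force: 45.0
```

apply_moves --steps '[[[1,0,0,-0.5,0],[1,0,0,-1.5,0],[1,0,0,-3,0],[1,0,0,-5,0],[1,0,0,-8,0],[1,0,0,-11,0],[1,0,0,-14,0],[1,0,0,-18,0],[1,0,0,-21,0],[1,0,0,-23,0],[1,0,0,-23,0]]]'

```text
t: 4.45
ee_pos: [0.466, 0.3134, 0.2996]
tcp_rot: [[-0.248, 0.969, 0.005], [0.969, 0.248, 0.002], [0.001, 0.005, -1.0]]
force: [0.5, -0.7, -2.8]
gripper_width: 0.0277
grasp_force: 45.0
```

apply_moves --steps '[[[1,-3,0.8,0,0],[1,-7,1.8,0,0],[1,-12,3.1,0,0],[1,-17,4.4,0,0],[1,-22,5.7,0,0],[1,-27,7,0,0],[1,-32,8.4,0,0],[1,-37,9.7,0,0],[1,-41,10.8,0,0],[1,-44.5,11.7,0,0],[1,-46.8,12.3,0,0],[1,-46.8,12.3,0,0]]]'

```text
t: 5.95
ee_pos: [0.7002, -0.1115, 0.2946]
tcp_rot: [[-0.246, 0.969, -0.003], [0.969, 0.246, 0.001], [0.001, -0.002, -1.0]]
force: [0.2, -0.0, -2.9]
gripper_width: 0.0278
grasp_force: 45.0
```

apply_moves --steps '[[[1,0,0,0,0],[1,0,0,0,0],[1,0,0,0,0]]]'

```text
t: 6.32
ee_pos: [0.7004, -0.1089, 0.297]
tcp_rot: [[-0.249, 0.968, 0.0], [0.968, 0.249, -0.0], [-0.0, 0.0, -1.0]]
force: [0.5, -0.4, -2.3]
gripper_width: 0.0274
grasp_force: 45.0
```

```bash
python3 - <<'E'
from h import *
im,d,c,W=grab('wrist'); P=cloud(d,c,W); np.savez('wrist2.npz',im=im,P=P); cv2.imwrite('pics/wrist2.png',im[...,::-1])
s=bot.sense(); print(s['t'],s['ee_pos'],s['force'],s['gripper_width'])
E
```

```text
6.375 [ 0.70043001 -0.10900734  0.29705238] [-1.23070869e-01  1.10567829e-03 -3.22550871e+00] 0.027432284392655538
```

View pics/wrist2.png

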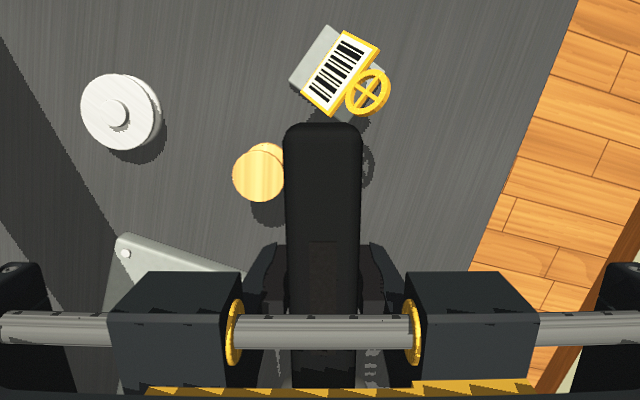

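The wrist view shows the wheel label at (340,73), with its spoked ring at (367,92), and the wand held straight at (322,200). I'll fit both.

```bash
python3 - <<'E'
from h import *
z=np.load('wrist2.npz'); im=z['im']; Pf=z['P']
P=Pf[25:122,285:385].reshape(-1,3); I=im[25:122,285:385].reshape(-1,3).astype(int)
P0=P; ok=(P[:,2]>.035)&(P[:,2]<.11); P=P[ok]; 
best=None; rng=np.random.default_rng(0)
for _ in range(1000):
    q=P[rng.choice(len(P),3,False)]; n=np.cross(q[1]-q[0],q[2]-q[0])
    if np.linalg.norm(n)<1e-6: continue
    n/=np.linalg.norm(n); n*=np.sign(n[2])
    if abs(n[2]-.643)>.15: continue
    m=abs((P-q[0])@n)<.0015
    if best is None or m.sum()>best.sum(): best=m
Q=P[best]; c=Q.mean(0); n=np.linalg.svd(Q-c)[2][2]; n*=np.sign(n[2]); az=np.arctan2(n[1],n[0])
y=np.array([-np.sin(az),np.cos(az),0]); x=np.cross(y,n)
ab=np.stack([(Q-c)@x,(Q-c)@y],1); 
# drop emblem: keep within 36mm
print(len(Q),c.round(4),n.round(3),'az',np.degrees(az),'el',np.degrees(np.arcsin(n[2])))
r=cv2.minAreaRect(ab.astype(np.float32)); print(r)
for k in (0,1): print(np.percentile(ab[:,k],[0,1,50,99,100]).round(4))
ctr=c+x*r[0][0]+y*r[0][1]; print('centre',ctr.round(4), 'edge az corr', r[2])
# handle
s=bot.sense(); R=np.array(s['tcp_rot']); p=np.array(s['ee_pos'])
H=(Pf[125:235,275:372].reshape(-1,3)-p)@R; Ih=im[125:235,275:372].reshape(-1,3).max(1)
m=(abs(H[:,1])<.03)&(H[:,2]<.005)&(H[:,2]>-.05)&(Ih<75); H=H[m]; t=H[H[:,2]<np.median(H[:,2])+.004]
print('handle top z fit (slope)',np.polyfit(t[:,0],t[:,2],1),'y fit',np.polyfit(t[:,0],t[:,1],1),t.min(0),t.max(0))
E
```

```text
3357 [ 0.695  -0.0123  0.0765] [-0.693  0.289  0.661] az 157.3950344790257 el 41.35566376264029
((-0.002854827791452408, 0.0007188059389591217), (0.08512146770954132, 0.08020192384719849), 0.4050200581550598)
[-0.0454 -0.0436  0.      0.0378  0.0399]
[-0.0395 -0.0381 -0.0003  0.0395  0.0408]
centre [ 0.6964 -0.0137  0.0786] edge az corr 0.4050200581550598
handle top z fit (slope) [ 0.01890096 -0.03329891] y fit [-0.00084132  0.0004834 ] [ 0.02666243 -0.01341719 -0.03494997] [ 0.06589417  0.01434344 -0.02855887]
```

apply_moves --steps '[[[1,3,-1.8,0,-0.1],[1,7,-4.3,0,-0.25],[1,11,-6.8,0,-0.42],[1,15,-9.2,0,-0.6],[1,18,-11,0,-0.76],[1,19.8,-12.2,0,-0.88],[1,20.2,-12.4,2,-0.927],[1,20.2,-12.4,6,-0.927],[1,20.2,-12.4,10,-0.927],[1,20.2,-12.4,13.5,-0.927],[1,20.2,-12.4,16,-0.927],[1,20.2,-12.4,16.8,-0.927]]]'

```text
t: 7.88
ee_pos: [0.5291, 0.0554, 0.1274]
tcp_rot: [[-0.924, 0.382, -0.002], [0.382, 0.924, 0.0], [0.002, -0.001, -1.0]]
force: [-0.1, 0.1, -2.6]
gripper_width: 0.0277
grasp_force: 45.0
```

apply_moves --steps '[[[1,0,0,0,0],[1,0,0,0,0],[1,0,0,0,0],[1,0,0,0,0]]]'

```text
t: 8.38
ee_pos: [0.5307, 0.055, 0.1294]
tcp_rot: [[-0.924, 0.383, 0.001], [0.383, 0.924, -0.0], [-0.001, 0.0, -1.0]]
force: [-0.0, 0.8, -2.4]
gripper_width: 0.0276
grasp_force: 45.0
```

```bash
python3 - <<'E'
from h import *
s=bot.sense(); R=np.array(s['tcp_rot']); p=np.array(s['ee_pos']); print(s['t'],p,R.round(4).tolist(),np.degrees(np.arctan2(R[1,0],R[0,0])))
o=[]
for n in ('side','scene'):
    im,d,c,W=grab(n); P=cloud(d,c,W); np.savez(n+'3.npz',im=im,P=P)
    u0,v0=(230,150) if n=='side' else (200,160)
    o.append(cv2.resize(im[v0:v0+140,u0:u0+130],(390,420),interpolation=cv2.INTER_CUBIC))
cv2.imwrite('pics/scan.png',np.hstack(o)[...,::-1])
# prediction from nominal grasp
wx=-R[:,0]; h=p-.0193*R[:,2]; print('spot',h+.1708*wx-.0803*np.array([0,0,1]))
E
```

```text
8.375 [0.53066733 0.05498853 0.12939618] [[-0.9238, 0.3828, 0.0012], [0.3828, 0.9238, -0.0002], [-0.0012, 0.0003, -1.0]] 157.49407851164696
spot [ 0.68843593 -0.01038668  0.06859693]
```

View pics/scan.png

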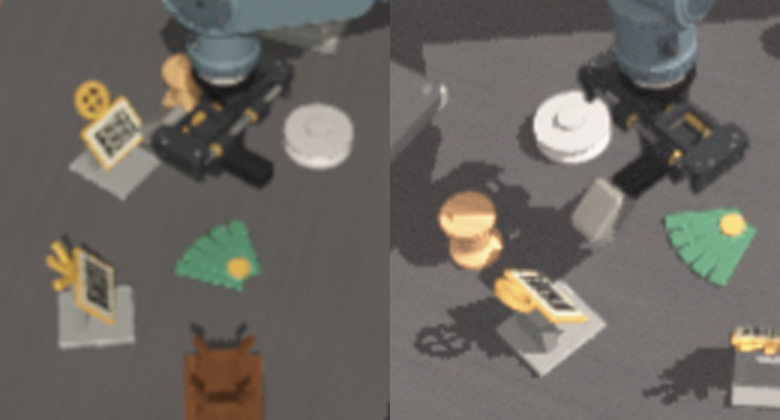

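The side view (left) and scene view (right) show the wand head facing the wheel label at (110,130) in the left crop. The predicted spot is within 1 mm of the measured label centre, so I'll hold here.

apply_moves --steps '[[[1,0,0,0,0],[1,0,0,0,0],[1,0,0,0,0],[1,0,0,0,0],[1,0,0,0,0],[1,0,0,0,0],[1,0,0,0,0],[1,0,0,0,0],[1,0,0,0,0],[1,0,0,0,0],[1,0,0,0,0],[1,0,0,0,0]]]'

```text
t: 9.98
ee_pos: [0.5303, 0.0551, 0.1287]
tcp_rot: [[-0.924, 0.383, 0.0], [0.383, 0.924, 0.0], [0.0, 0.0, -1.0]]
force: [0.1, -0.4, -2.4]
gripper_width: 0.0277
grasp_force: 45.0
```

apply_moves --steps '[[[1,0,0,-1,0],[1,0,0,-4,0],[1,0,0,-8,0],[1,0,0,-12,0],[1,0,0,-15,0],[1,0,0,-17,0],[1,0,0,-17,0],[1,0,0,-17,0]]]'

```text
t: 10.98
ee_pos: [0.5298, 0.0551, 0.298]
tcp_rot: [[-0.924, 0.383, -0.001], [0.383, 0.924, 0.0], [0.001, -0.0, -1.0]]
force: [-0.3, 0.3, -3.4]
gripper_width: 0.0278
grasp_force: 45.0
```

apply_moves --steps '[[[1,1.5,2,0,0.1],[1,4,5.3,0,0.25],[1,6.5,8.7,0,0.42],[1,9,12,0,0.58],[1,11.5,15.4,0,0.74],[1,13.7,18.4,0,0.87],[1,15.3,20.5,0,0.927],[1,15.9,21.3,0,0.927],[1,15.9,21.3,0,0.927],[1,15.9,21.3,0,0.927],[1,15.9,21.3,0,0.927]]]'

```text
t: 12.35
ee_pos: [0.4653, 0.3118, 0.2987]
tcp_rot: [[-0.247, 0.969, 0.0], [0.969, 0.247, -0.0], [-0.0, -0.0, -1.0]]
force: [-0.6, -0.5, -2.4]
gripper_width: 0.0274
grasp_force: 45.0
```

```bash
python3 - <<'E'
from h import *
s=bot.sense(); R=np.array(s['tcp_rot']); p=np.array(s['ee_pos']); print(s['t'],p,np.degrees(np.arctan2(R[1,0],R[0,0])))
t=np.array([.4651,.3129,.0667]); print('tool shift cm',((t-p)@R*100).round(2))
E
```

```text
12.35 [0.4652822  0.31180684 0.29868898] 104.32387506745138
tool shift cm [1.10e-01 1.00e-02 2.32e+01]
```

apply_moves --steps '[[[1,0.1,0,4,0],[1,0.1,0,9,0],[1,0.1,0,13,0],[1,0.1,0,16,0],[1,0.1,0,18,0],[1,0.1,0,19.5,0],[1,0.1,0,20.7,0],[1,0.1,0,21.6,0],[1,0.1,0,22.3,0],[1,0.1,0,22.8,0],[1,0.1,0,23.1,0],[1,0.1,0,23.1,0]]]'

```text
t: 13.85
ee_pos: [0.4646, 0.3137, 0.0677]
tcp_rot: [[-0.248, 0.969, -0.0], [0.969, 0.248, -0.0], [-0.0, -0.0, -1.0]]
force: [0.1, 0.2, -1.8]
gripper_width: 0.0276
grasp_force: 45.0
```

apply_moves --steps '[[[1,0,0,0,0],[1,0,0,0,0]]]'

```text
t: 14.1
ee_pos: [0.4648, 0.3138, 0.068]
tcp_rot: [[-0.248, 0.969, 0.0], [0.969, 0.248, 0.0], [0.0, 0.001, -1.0]]
force: [-0.6, -0.6, -2.0]
gripper_width: 0.0275
grasp_force: 45.0
```

apply_moves --steps '[[[1,-0.08,0,0.05,0],[1,-0.08,0,0.1,0],[1,-0.08,0,0.14,0],[1,-0.08,0,0.14,0]]]'

```text
t: 14.6
ee_pos: [0.4649, 0.3128, 0.0666]
tcp_rot: [[-0.248, 0.969, 0.0], [0.969, 0.248, -0.0], [-0.0, -0.0, -1.0]]
force: [-1.2, -1.1, 1.8]
gripper_width: 0.0275
grasp_force: 45.0
```

apply_moves --steps '[[[4,0,0,0,0],[5,0,0,0,0],[6,0,0,0,0],[8.8,0,0,0,0],[8.8,0,0,0,0],[8.8,0,0,0,0],[8.8,0,0,0,0],[8.8,0,0,0,0]]]'

```text
t: 15.6
ee_pos: [0.4648, 0.3129, 0.0663]
tcp_rot: [[-0.248, 0.969, -0.0], [0.969, 0.248, -0.0], [-0.0, -0.0, -1.0]]
force: [0.2, -0.3, 0.8]
gripper_width: 0.0883
grasp_force: 0.0
```

apply_moves --steps '[[[8.8,0,0,-2,0],[8.8,0,0,-5,0],[8.8,0,0,-9,0],[8.8,0,0,-14,0],[8.8,0,0,-19,0],[8.8,0,0,-25,0],[8.8,0,0,-30,0],[8.8,0,0,-30,0],[8.8,0,0,-30,0]]]'

```text
t: 16.73
ee_pos: [0.4645, 0.3127, 0.3654]
tcp_rot: [[-0.248, 0.969, -0.001], [0.969, 0.248, -0.0], [-0.0, -0.001, -1.0]]
force: [0.7, 0.6, -0.8]
gripper_width: 0.0878
grasp_force: 0.0
```

```bash
python3 - <<'E'
from h import *
im,d,c,W=grab('wrist'); P=cloud(d,c,W); np.savez('wrist4.npz',im=im,P=P); cv2.imwrite('pics/wrist4.png',im[...,::-1])
s=bot.sense(); R=np.array(s['tcp_rot']); p=np.array(s['ee_pos']); print(s['t'],p,R.round(3).tolist(),s['joint_positions'].round(1))
q=P.reshape(-1,3); i=im.reshape(-1,3).astype(int)
m=(abs(q[:,0]-.465)<.09)&(abs(q[:,1]-.314)<.12)&(abs(q[:,2]-.0985)<.006)&(i.max(1)<70)
q=q[m]; print(cv2.minAreaRect(q[:,:2].astype(np.float32)),np.median(q[:,2]))
E
```

```text
16.775 [0.46419911 0.31259946 0.36446565] [[-0.248, 0.969, -0.003], [0.969, 0.248, -0.001], [-0.0, -0.003, -1.0]] [21.8  4.2 84.6 -0.  91.4  7.4]
((0.46446314454078674, 0.3141856789588928), (0.027742307633161545, 0.1285386085510254), 14.974870681762695) 0.09940665729195544
```

View pics/wrist4.png

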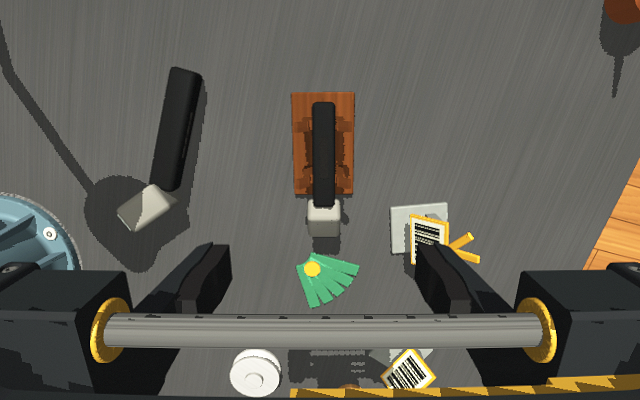

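The wrist view shows the wand lying straight in the cradle again at (323,155), within 1 mm of where it was, with everything else in place. Next I'll close the fingers and go over the lever bar.

apply_moves --steps '[[[0,-4,-0.7,-1.5,0.03],[0,-9,-1.7,-3.5,0.06],[0,-14.5,-2.7,-4,0.1],[0,-20,-3.7,-4,0.14],[0,-26,-4.8,-4,0.18],[0,-32,-6,-4,0.22],[0,-38,-7.1,-4,0.26],[0,-44,-8.2,-4,0.3],[0,-50,-9.3,-4,0.34],[0,-56,-10.4,-4,0.37],[0,-61,-11.4,-4,0.37],[0,-64,-11.9,-4,0.37]]]'

```text
t: 18.27
ee_pos: [0.5076, -0.3389, 0.4031]
tcp_rot: [[0.121, 0.993, -0.004], [0.993, -0.121, 0.003], [0.003, -0.004, -1.0]]
force: [0.2, 0.4, -0.3]
gripper_width: 0.0007
grasp_force: 0.0
```

apply_moves --steps '[[[0,0,0,0,0],[0,0,0,0,0],[0,0,0,0,0]]]'

```text
t: 18.65
ee_pos: [0.5087, -0.3353, 0.4062]
tcp_rot: [[0.117, 0.993, -0.0], [0.993, -0.117, 0.0], [0.0, -0.0, -1.0]]
force: [0.3, 0.3, 0.7]
gripper_width: 0.0001
grasp_force: 0.0
```

```bash
python3 - <<'E'
from h import *
s=bot.sense(); R=np.array(s['tcp_rot']); p=np.array(s['ee_pos']); print(s['t'],p,R.round(3).tolist(),s['gripper_width'])
ax=np.radians(-7); u=np.array([np.cos(ax),np.sin(ax),0]); b=np.array([.514,-.354,.316]); piv=b+u*.138; piv[2]=.2
for th in np.radians([40,35,30,24,18,12,6,0]):
    t=piv-u*.18*np.cos(th); t[2]=.2+.18*np.sin(th)+.013; print(round(np.degrees(th)),((t-p)@R*100).round(2))
E
```

```text
18.65 [ 0.50868423 -0.33527815  0.40617128] [[0.117, 0.993, -0.0], [0.993, -0.117, 0.0], [0.0, -0.0, -1.0]] 0.000147212664035198
40 [-1.8   0.76  7.75]
35 [-1.8  -0.19  8.99]
30 [-1.79 -1.04 10.32]
24 [-1.79 -1.89 12.  ]
18 [-1.79 -2.57 13.75]
12 [-1.79 -3.05 15.57]
6 [-1.79 -3.35 17.44]
0 [-1.79 -3.45 19.32]
```

apply_moves --steps '[[[0,-1.8,0.7,3,0],[0,-1.8,0.7,6,0],[0,-1.8,0.6,7.5,0],[0,-1.8,0.2,8.4,0],[0,-1.8,-0.3,9.2,0],[0,-1.8,-0.7,9.8,0],[0,-1.8,-1,10.4,0],[0,-1.8,-1.3,11,0],[0,-1.8,-1.6,11.6,0],[0,-1.8,-1.9,12.2,0],[0,-1.8,-2.2,12.8,0],[0,-1.8,-2.4,13.4,0]]]'

```text
t: 20.15
ee_pos: [0.4823, -0.3518, 0.2744]
tcp_rot: [[0.118, 0.993, 0.001], [0.993, -0.118, -0.002], [-0.002, 0.001, -1.0]]
force: [-4.3, 0.8, 4.0]
gripper_width: 0.0005
grasp_force: 2.4
```

apply_moves --steps '[[[0,0,-0.2,0.6,0],[0,0,-0.4,1.3,0],[0,0,-0.6,2,0],[0,0,-0.7,2.7,0],[0,0,-0.8,3.4,0],[0,0,-0.9,4,0],[0,0,-1,4.6,0],[0,0,-1,5.1,0],[0,0,-1,5.5,0],[0,0,-1,5.7,0],[0,0,-1,5.8,0],[0,0,-1,5.8,0]]]'

```text
t: 21.65
ee_pos: [0.4729, -0.3504, 0.2142]
tcp_rot: [[0.119, 0.993, 0.001], [0.993, -0.119, 0.0], [0.0, 0.001, -1.0]]
force: [0.7, 0.2, 0.3]
gripper_width: 0.0003
grasp_force: 0.0
```

apply_moves --steps '[[[0,0,0,0.1,0],[0,0,0,0.2,0],[0,0,0,0.3,0],[0,0,0,0.3,0],[0,0,0,0.3,0]]]'

```text
t: 22.28
ee_pos: [0.473, -0.3506, 0.2132]
tcp_rot: [[0.118, 0.993, 0.001], [0.993, -0.118, -0.001], [-0.001, 0.001, -1.0]]
force: [-3.2, 4.2, 11.6]
gripper_width: 0.0004
grasp_force: 5.4
```

```bash
python3 - <<'E'
from h import *
o=[]
s=bot.sense(); print(s['t'],s['ee_pos'],s['force'])
for n,(u,v) in (('scene',(110,100)),('side',(260,60))):
    im,d,c,W=grab(n); P=cloud(d,c,W); np.savez(n+'5.npz',im=im,P=P)
    o.append(cv2.resize(im[v:v+140,u:u+130],(390,420),interpolation=cv2.INTER_CUBIC))
cv2.imwrite('pics/lev.png',np.hstack(o)[...,::-1])
E
```

```text
22.275 [ 0.47297636 -0.35056055  0.21318453] [-3.2288297   4.24173427 11.62193195]
```

View pics/lev.png

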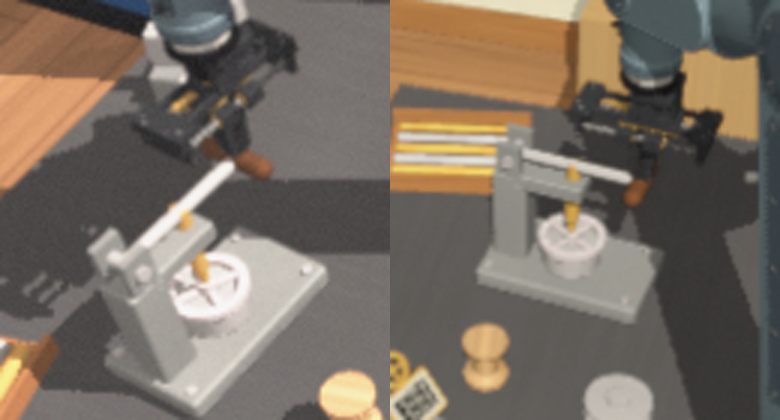

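Both views show the lever level, with the staking tool down over the wheel hub at (200,268) on the left and (572,225) on the right. The force is past the hinge's 5 N, so it is against the stop. One small extra push, then I'll retreat.

apply_moves --steps '[[[0,0,0,0.1,0],[0,0,0,0.2,0],[0,0,0,0.2,0]]]'

```text
t: 22.75
ee_pos: [0.473, -0.3506, 0.213]
tcp_rot: [[0.118, 0.993, 0.001], [0.993, -0.118, -0.002], [-0.002, 0.002, -1.0]]
force: [-8.5, 6.9, 20.5]
gripper_width: 0.0004
grasp_force: 10.4
```

apply_moves --steps '[[[0,0,0,-0.5,0],[0,0,0,-2,0],[0,0,0,-5,0],[0,0,0,-9,0],[0,0,0,-14,0],[0,0,0,-18,0],[0,0,0,-18,0],[0,0,0,-18,0]]]'

```text
t: 23.75
ee_pos: [0.4725, -0.3503, 0.3886]
tcp_rot: [[0.119, 0.993, -0.001], [0.993, -0.119, 0.001], [0.001, -0.001, -1.0]]
force: [0.7, -0.7, -0.5]
gripper_width: 0.0004
grasp_force: 0.0
```

```bash
python3 - <<'E'
from h import *
for n in ('scene','side'):
    im,d,c,W=grab(n); P=cloud(d,c,W).reshape(-1,3); i=im.reshape(-1,3).astype(int)
    m=(np.hypot(P[:,0]-.472,P[:,1]+.349)<.06)&(P[:,2]>.17)&(P[:,2]<.36)&(i[:,0]<140)&(i[:,0]>i[:,2]+15)
    print(n,m.sum(),np.percentile(P[m][:,2],[5,50,95]) if m.any() else '', P[m].mean(0))
s=bot.sense(); print(s['t'],s['ee_pos'],s['force'])
E
```

```text
scene 123 [0.19794208 0.20844658 0.21442026] [ 0.48037733 -0.34768155  0.20755871]
side 110 [0.19771314 0.20903308 0.21640853] [ 0.47365629 -0.34536389  0.20828572]
23.85 [ 0.47221219 -0.35003384  0.38746459] [ 0.47213243 -0.07191186 -0.34187816]
```

The bar stays at 200 mm and the robot is clear of everything.

```bash
python3 -c "from station import bot; print(bot.finish_job())"
```

```text
the job is handed in; nothing more can be done
None
```

The job is done and handed in at about 24 s: I held the wand on the wheel-emblem label for over a second, laid it back in its cradle within about 1 mm of where it was, then pushed the press lever fully down and left it there.

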